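# Zero the wheeled robot and start its self-test

### The arm

A 6-joint arm with a two-finger parallel gripper is mounted at the origin on the work surface. World frame = base frame: x ahead of the robot, y to its left, z up, the work surface at z = 0. Lengths are in m, angles in rad, forces in N, time in s.
With the tool pointing down it reaches from about 0.275 to 0.85 m from the base axis. Payload 5.2 kg.
Tool frame: the origin (TCP) lies midway between the tips of the shut fingers; the grasp point (between the pads) lies 19 mm behind it (env.tcp_to_grasp is the distance from the TCP to the grasp point, in m); z points along the fingers, y is the line along which they close (so a half turn about z gives the same grasp; the last joint's range is limited). The gripper opens to 85 mm and grips with 20 to 120 N. Pads are 22 mm wide; open, the fingers measure 114 mm over their backs; the gripper's body (76 mm by 85 mm) begins 54 mm behind the grasp point. The pads swing forward as they close: fully open they stand 13 mm farther back than shut.
Start: joints at [-0.203, 0.259, 1.535, -0, 1.348, -0.203], TCP at [0.55, 0, 0.231] pointing down, gripper open.
Joint ranges: [-3.14, 3.14], [-0.91, 2.08], [0.19, 2.58], [-1.22, 4.36], [0.22, 2.71], [-3.12, 3.12]. Speed limits (rad/s): [2.57, 2.57, 3.14, 3.14, 3.14, 3.14].

### API

Orientations are given as a 3x3 rotation matrix whose columns are the frame's x, y, z axes.
In Python, from bench import read_state, snapshot, camera_model, env gives the robot as it stands.
- The arm moves only by the tool apply_moves, never from a script. Its argument "steps" is a list of rows, each an object with "translation": the shift along the tool's x, y, z in m, a list of three; "turn": the turn, a rotation vector about the tool's x, y, z in rad, a list of three. In form: [{"translation": [x, y, z], "turn": [wx, wy, wz]}, ...]. A call has 1 to 20 rows; each row is the pose to reach, as a shift and turn from the pose commanded when the call began, along the tool's axes at that moment; what a row does not reach only later rows make up. A row lasts 1/8 s, in which the tool goes at most 62.5 mm and 10.7 degrees, less where a joint would pass 70% of its speed; a pose out of reach is approached as far as the arm can. A call with a gripper value outside its range is refused whole. "hand" is the closure, from 0 (fully open) to 1 (shut), set as the call begins (left out, the last holds). The fingers move at their own pace and stop on an object; "grip_force" is the grip in N (left out, the last holds). Time passes only in rows, so rows that repeat a pose let the fingers close. It gives the time, the measured TCP pose, the force, the opening and the grip force at its end, in the units of the state.
- read_state(): the state, without advancing time (a new reading comes with each control period).
- snapshot(name): name is "scene" or "side" or "wrist"; returns the picture (420x560x3 uint8, blue, green, red); there is no depth.
- camera_model(name): a dict with "vertical_fov" (degrees; the focal length in pixels is half the picture's height over the tangent of half this angle, whatever the lens; pixels are square), "cx", "cy" (the principal point, pixels), "R" (3x3) and "t" (3): a world point X has camera coordinates R X + t. Camera axes: x right, y down, z forward; pixel columns grow to the right and rows downward; lengths in m; the calibration is good to about 2 mm. A picture is of the moment at which its call begins: read the wrist's pose just before it. camera_model takes no time and is no camera call; for the wrist camera it gives the pose at the moment of the call.
- env.finish_job(): hands the job in; it is judged then, once.
The state is a dict: "time_s": time; "joints": joint angles; "joint_velocities": joint speeds; "joint_torque": joint torques, N m; "tool_pos": TCP position; "tool_rot": TCP orientation; "force": force on the tool from outside, world axes, zero at the start; "moment": the same for the moment, N m; "grip_width": finger opening in m; "gripper_force": force on a finger pad.
Only numpy, scipy, OpenCV 4.12 (cv2) and the standard library are available. Lean on these libraries where they do the work, as an engineer would, in place of code of your own. Each camera call takes 0.05 s, during which the arm holds its last target. There are 200 camera calls.

### The job

The wheeled robot on its service block needs its sensors zeroed before a test run: with the fingertips, gently press the blue button on its deck all the way down and keep it down for a full second, let it come back up, then start its self-test by gently pressing the green button all the way down for a moment and letting it come back up. Do not touch the red or yellow button or anything else on the wheeled robot, leave the loose parts where they are without picking any up, and finish with the gripper clear of everything.

Things in the scene. Friction and masses are not known exactly. Their poses are not given: they have to be found in the camera images.
- vehicle: Students' wheeled robot, fixed on a wooden service block so that its wheels hang clear: about 280 mm long (its x, front at +x), 285 mm wide over four black wheels. Origin: at bench height under the centre of its deck, z up.
- vehicle_deck (a point): Centre of the top of its level grey deck, 250 x 250 mm, 116 mm above the bench. Four push buttons stand in a row along its y, at x = -20 mm, centres 54 mm apart (y = -81, -27, 27, 81 mm); which colour is where varies. A battery and a control unit lie across the front (x 55 to 115 mm), up to 31 mm above the deck.
- red_top (a point): Centre of the top face of the red button's cap; it moves with the cap. 24 mm above the deck when up, 16 mm when fully down.
- red_base: Red push button: red round cap, 30 mm across, in a black round housing 46 mm across and 12 mm tall. Origin: centre of the housing's underside, on the deck; z up.
- red (a joint): Travel of the red cap straight down, m: 0 up, 0.008 fully down. It springs back by itself; it starts to move at about 1.5 N and reaches the bottom at about 5 N.
- blue_top (a point): Centre of the top face of the blue button's cap; it moves with the cap. 24 mm above the deck when up, 16 mm when fully down.
- blue_base: Blue push button: blue round cap, 30 mm across, in a black round housing 46 mm across and 12 mm tall. Origin: centre of the housing's underside, on the deck; z up.
- blue (a joint): Travel of the blue cap straight down, m: 0 up, 0.008 fully down. It springs back by itself; it starts to move at about 1.5 N and reaches the bottom at about 5 N.
- green_top (a point): Centre of the top face of the green button's cap; it moves with the cap. 24 mm above the deck when up, 16 mm when fully down.
- green_base: Green push button: green round cap, 30 mm across, in a black round housing 46 mm across and 12 mm tall. Origin: centre of the housing's underside, on the deck; z up.
- green (a joint): Travel of the green cap straight down, m: 0 up, 0.008 fully down. It springs back by itself; it starts to move at about 1.5 N and reaches the bottom at about 5 N.
- yellow_top (a point): Centre of the top face of the yellow button's cap; it moves with the cap. 24 mm above the deck when up, 16 mm when fully down.
- yellow_base: Yellow push button: yellow round cap, 30 mm across, in a black round housing 46 mm across and 12 mm tall. Origin: centre of the housing's underside, on the deck; z up.
- yellow (a joint): Travel of the yellow cap straight down, m: 0 up, 0.008 fully down. It springs back by itself; it starts to move at about 1.5 N and reaches the bottom at about 5 N.
- spacer: Loose brass round spacer, 18 mm across and 36 mm tall, standing upright on the deck behind the buttons (on the vehicle's -x side). Origin: centre of its underside, z up. Easily knocked over.
- gearmotor: Loose small gear motor, grey gearbox 40 x 36 x 30 mm with a steel can to +x, 98 mm long over all, lying on the bench on the vehicle's +y side. Origin: underside of the gearbox.
- spare_wheel: Loose black wheel, 92 mm across and 30 mm high, lying flat on the bench on the vehicle's -y side. Origin: centre of its underside.

How it is judged:
On the way, in this order (a step that is already met when the one before it is completed fails the run):
1. the blue button is held at least 5.5 mm down, with green up, for 0.8 s (value of joint blue above 0.0055 m and value of joint green below 0.0015 m), for 0.8 s.
2. with blue back up, the green button is pressed at least 5.5 mm down (value of joint green above 0.0055 m and value of joint blue below 0.0015 m), for 0.1 s.
At the end, for the whole second after the job is handed in: All four buttons are up (within 1.5 mm), the spacer stands upright within 8 mm of its place (tilt under 0.25 rad), and the gear motor and spare wheel lie within 10 mm of where they were (value of joint each of red, blue, green, yellow below 0.0015 m and distance of spacer from where it was at the start of the episode below 0.008 m and distance of each of gearmotor, spare_wheel from where it was at the start of the episode below 0.01 m and angle between spacer's own z axis and vertical below 0.25 rad); the robot touches nothing.
It fails at once if the red or yellow button is touched (over 1 N) or pushed down (contact force between any of the fingers, the arm and red_base above 1 N or value of joint any of red, yellow above 0.0015 m or contact force between any of the fingers, the arm and yellow_base above 1 N).
It fails at once if the blue or green button is pressed harder than 20 N (contact force between any of the fingers, the arm and blue_base above 20 N or contact force between any of the fingers, the arm and green_base above 20 N).
It fails at once if the arm touches the wheeled robot anywhere but its buttons (over 2 N) (contact force between any of the fingers, the arm and vehicle above 2 N).
It fails at once if the spacer is moved more than 8 mm, lifted or tipped (distance of spacer from where it was at the start of the episode above 0.008 m or angle between spacer's own z axis and vertical above 0.25 rad).
It fails at once if the gear motor or spare wheel is moved more than 10 mm or lifted (distance of any of gearmotor, spare_wheel from where it was at the start of the episode above 0.01 m).
It also fails if it takes over 43 s, if anything falls off the work surface, if the arm or the gripper's body presses on something with over 40 N, if the wrist force passes 120 N, or if a joint passes its speed limit or range.

## Working session

There is one attempt and no reset: what is moved stays moved. The work goes in short steps, Python scripts to look and compute and a tool call to move; the robot and the scene stay as the last step left them, time stands still between calls to the robot, and variables do not carry over. Pictures are saved under pics/ and viewed, at most 10 in all, crops included, and the job is handed in when it is done.

Besides the shell and the picture viewer there is one more tool, called after ">>>" in YAML: its name, and indented under it one key for each argument. apply_moves: Moves the arm, as the interface text tells. Its arguments: {"type":"object","properties":{"steps":{"type":"array","items":{"type":"object","properties":{"translation":{"type":"array","items":{"type":"number"}},"turn":{"type":"array","items":{"type":"number"}}}}},"hand":{"type":"number"},"grip_force":{"type":"number"}},"required":["steps"]}

```bash
mkdir -p pics; ls
python3 - <<'E'
from bench import *
import cv2,numpy as np
for n in("scene","side","wrist"):
    m=camera_model(n); print(n,m); cv2.imwrite(f"pics/{n}0.png",snapshot(n))
s=read_state();print(s['time_s'],s['tool_pos'],s['tool_rot'],s['force'],s['grip_width'])
a=[cv2.imread(f"pics/{n}0.png") for n in("scene","wrist")]
cv2.imwrite("pics/both0.png",cv2.resize(np.vstack(a),(448,600)) if 0 else cv2.resize(np.hstack(a),(800,300)))
E
```

```text
pics
scene {'vertical_fov': 45.6967603194181, 'cx': 278.4650540299767, 'cy': 205.65855393098843, 'R': array([[-0.02766788,  0.99953705,  0.01265633],
       [ 0.82269735,  0.02996103, -0.56768954],
       [-0.56780592, -0.00529443, -0.82314544]]), 't': array([-0.05989295, -0.3984719 ,  1.40656915])}
side {'vertical_fov': 44.454261924932545, 'cx': 276.65569490338123, 'cy': 207.13633813242038, 'R': array([[ 0.87635366, -0.4816641 , -0.00198907],
       [-0.24670981, -0.44531661, -0.8607133 ],
       [ 0.41368893,  0.75477998, -0.5090861 ]]), 't': array([-0.46898302,  0.26575923,  0.94922778])}
wrist {'vertical_fov': 68.14301074131984, 'cx': 278.50450608975825, 'cy': 204.09800489719703, 'R': array([[ 9.99999075e-01, -1.94195348e-04, -1.34636326e-03],
       [ 1.57465834e-04, -9.66578019e-01,  2.56372595e-01],
       [-1.35115150e-03, -2.56372570e-01, -9.66577095e-01]]), 't': array([-0.5488686 , -0.03225916,  0.37857059])}
0.15 [5.49605508e-01 1.04971901e-04 2.30648185e-01] [[-5.57243668e-06  9.99999002e-01 -1.41298869e-03]
 [ 9.99999960e-01  5.97175054e-06  2.82598245e-04]
 [ 2.82606401e-04 -1.41298706e-03 -9.99998962e-01]] [ 0.12089172 -0.25681673 -0.3141296 ] 0.08537115912904612
```

View pics/scene0.png

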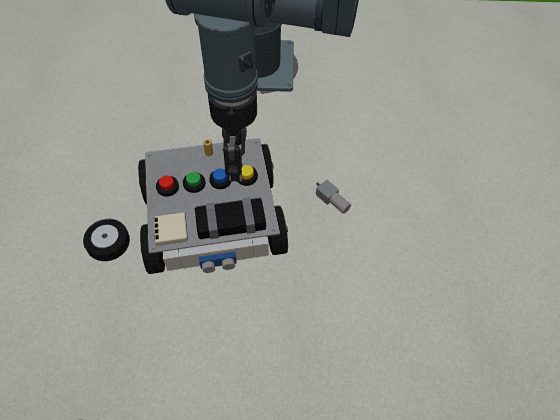

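View pics/wrist0.png

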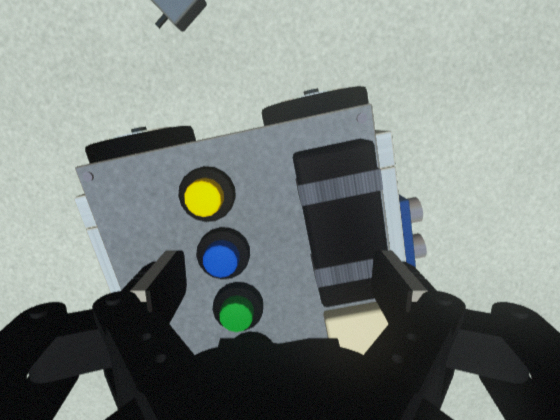

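The scene shows, from left to right, red (167,184), green (193,181), blue (220,178) and yellow (247,174), with the spacer at (208,147). The wrist view shows yellow (204,198), blue (220,260) and green (236,313).

```bash
cat > h.py <<'E'
from bench import *
import cv2,numpy as np
HUE={'red':(172,8),'yellow':(22,35),'green':(45,80),'blue':(100,125)}
def ray(m,px,z):
    f=210/np.tan(np.radians(m['vertical_fov'])/2)
    d=m['R'].T@np.array([(px[0]-m['cx'])/f,(px[1]-m['cy'])/f,1]); c=-m['R'].T@m['t']
    return c+d*(z-c[2])/d[2]
def find(img,col):
    h,s,v=cv2.split(cv2.cvtColor(img,cv2.COLOR_BGR2HSV)); a,b=HUE[col]
    k=((h>=a)&(h<=b)) if a<b else ((h>=a)|(h<=b))
    k=(k&(s>130)&(v>60)).astype('uint8')
    out=[]
    for c in cv2.findContours(k,0,2)[0]:
        if cv2.contourArea(c)>60: out.append((cv2.minEnclosingCircle(c),cv2.contourArea(c)))
    return out
E
python3 - <<'E'
from h import *
for n in("wrist","scene"):
    m=camera_model(n);im=cv2.imread(f"pics/{n}0.png")
    for c in HUE:
        for (p,r),A in find(im,c):
            print(n,c,np.round(p),round(r,1),A,ray(m,p,.139).round(4))
E
```

```text
wrist yellow [204. 197.] 20.4 1188.5 [0.4909 0.0092 0.139 ]
wrist green [236. 314.] 18.2 870.0 [ 0.5124 -0.0941  0.139 ]
wrist blue [221. 259.] 19.2 1046.0 [ 0.5019 -0.043   0.139 ]
wrist blue [410. 232.] 32.8 466.5 [ 0.654 -0.02   0.139]
scene red [166. 182.] 7.8 160.0 [ 0.5297 -0.1512  0.139 ]
scene yellow [246. 172.] 7.5 129.5 [0.4971 0.007  0.139 ]
scene green [193. 178.] 7.5 146.5 [ 0.5177 -0.0988  0.139 ]
scene blue [217. 258.] 18.2 191.5 [ 0.696  -0.0333  0.139 ]
scene blue [220. 176.] 7.4 140.0 [ 0.5081 -0.0466  0.139 ]
```

>>> apply_moves:
  steps:
    - {"translation": [-0.022,-0.024,0.01],"turn": [0,0,-0.1]}
    - {"translation": [-0.044,-0.047,0.02],"turn": [0,0,-0.2]}
    - {"translation": [-0.044,-0.047,0.03],"turn": [0,0,-0.2]}
    - {"translation": [-0.044,-0.047,0.03],"turn": [0,0,-0.2]}
    - {"translation": [-0.044,-0.047,0.03],"turn": [0,0,-0.2]}
    - {"translation": [-0.044,-0.047,0.03],"turn": [0,0,-0.2]}
    - {"translation": [-0.044,-0.047,0.03],"turn": [0,0,-0.2]}
    - {"translation": [-0.044,-0.047,0.03],"turn": [0,0,-0.2]}
  hand: 1

```text
time_s: 1.15
tool_pos: [0.5032, -0.0438, 0.2014]
tool_rot: [[-0.199, 0.98, 0.0], [0.98, 0.199, -0.0], [-0.0, 0.0, -1.0]]
force: [0.4, -0.1, -0.7]
grip_width: -0.0002
gripper_force: 0.0
```

Run:
```python
from h import *
s=read_state();print(s['time_s'],s['tool_pos'],s['tool_rot'].round(3),s['force'],s['grip_width'])
ims=[]
for n in("wrist","side"):
    m=camera_model(n);im=snapshot(n);ims.append(im)
    for c in HUE:
        for (p,r),A in find(im,c):
            print(n,c,np.round(p),round(r,1),A,ray(m,p,.139).round(4))
cv2.imwrite("pics/b1.png",cv2.resize(np.hstack(ims),(800,300)))
```

```text
1.15 [ 0.50316924 -0.04383629  0.20140079] [[-0.199  0.98   0.   ]
 [ 0.98   0.199 -0.   ]
 [-0.     0.    -1.   ]] [ 0.40554294 -0.06515764 -0.71769858] -0.00018552258085408865
wrist red [279. 335.] 9.2 155.5 [ 0.522  -0.1353  0.139 ]
wrist yellow [158. 250.] 13.0 435.5 [ 0.4238 -0.0826  0.139 ]
wrist yellow [274. 141.] 23.4 1605.0 [0.4898 0.0083 0.139 ]
wrist blue [275. 218.] 21.9 1402.5 [ 0.5004 -0.0434  0.139 ]
wrist blue [478. 234.] 38.1 278.5 [ 0.6423 -0.026   0.139 ]
side red [308. 254.] 7.9 151.5 [ 0.5176 -0.1572  0.139 ]
side yellow [256. 220.] 7.2 118.0 [ 0.4844 -0.0008  0.139 ]
side green [290. 240.] 6.8 83.0 [ 0.5095 -0.0998  0.139 ]
side green [234.  70.] 34.3 1375.0 [0.9158 1.0457 0.139 ]
side green [430. 126.] 179.6 44608.5 [1.1809 0.221  0.139 ]
side blue [272. 229.] 7.0 109.0 [ 0.4978 -0.0489  0.139 ]
side blue [368. 161.] 44.7 1906.5 [0.8681 0.114  0.139 ]
side blue [ 65. 141.] 12.8 311.5 [0.2055 0.6302 0.139 ]
side blue [ 62. 120.] 11.2 243.0 [0.2266 0.8062 0.139 ]
side blue [60. 98.] 10.6 181.0 [0.2549 1.0281 0.139 ]
side blue [57. 74.] 10.0 101.0 [0.2894 1.3267 0.139 ]
side blue [58. 54.] 8.1 68.0 [0.3437 1.6583 0.139 ]
```

View pics/b1.png

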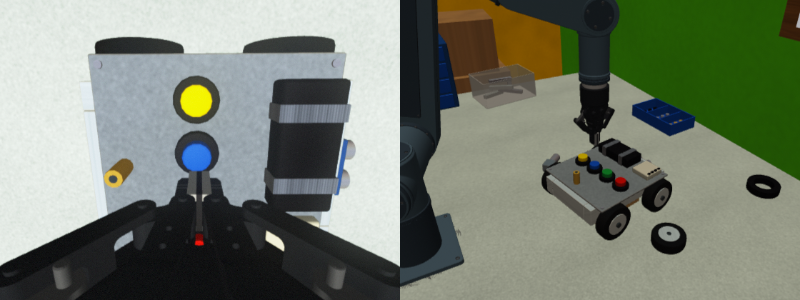

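The wrist view shows the closed fingertips just below the blue cap (275,218), aligned with the row. The spacer is about 70 mm behind it, so it is well clear. I'll descend to just above blue.

>>> apply_moves:
  steps:
    - {"translation": [-0.001,-0.001,0.02]}
    - {"translation": [-0.001,-0.001,0.04]}
    - {"translation": [-0.001,-0.001,0.054]}
    - {"translation": [-0.001,-0.001,0.058]}
    - {"translation": [-0.001,-0.001,0.058]}
    - {"translation": [-0.001,-0.001,0.058]}

```text
invalid input at $.steps[0]: expected keys translation, turn
```

Run:
```python
from h import *
s=read_state();print(s['time_s'],s['tool_pos'],s['force'])
cv2.imwrite("pics/b2.png",np.hstack([snapshot("wrist")[100:350,150:450],cv2.resize(snapshot("side")[180:280,220:340],(300,250))]))
```

```text
1.25 [ 0.50307561 -0.04389887  0.20137613] [ 0.61881139 -0.27430784  0.18290978]
```

View pics/b2.png

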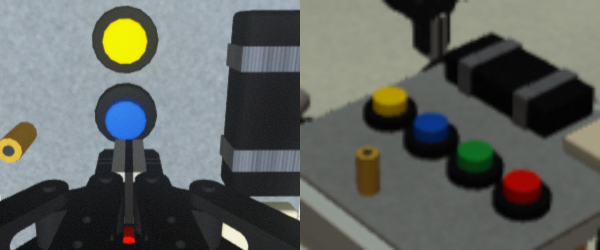

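The move was refused because the turn key was missing. The picture shows the tool still hovering above blue.

>>> apply_moves:
  steps:
    - {"translation": [-0.001,-0.001,0.02],"turn": [0,0,0]}
    - {"translation": [-0.001,-0.001,0.04],"turn": [0,0,0]}
    - {"translation": [-0.001,-0.001,0.054],"turn": [0,0,0]}
    - {"translation": [-0.001,-0.001,0.058],"turn": [0,0,0]}
    - {"translation": [-0.001,-0.001,0.058],"turn": [0,0,0]}
    - {"translation": [-0.001,-0.001,0.058],"turn": [0,0,0]}

```text
time_s: 2.1
tool_pos: [0.5027, -0.0453, 0.144]
tool_rot: [[-0.199, 0.98, 0.001], [0.98, 0.199, -0.0], [-0.001, 0.001, -1.0]]
force: [0.7, -0.3, 0.7]
grip_width: -0.0002
gripper_force: 0.0
```

Run:
```python
from h import *
s=read_state();print(s['time_s'],s['tool_pos'],s['force'])
cv2.imwrite("pics/b3.png",np.hstack([snapshot("wrist")[100:350,150:450],cv2.resize(snapshot("side")[180:280,220:340],(300,250))]))
```

```text
2.1 [ 0.50272388 -0.04530588  0.14397387] [ 0.67574145 -0.26467338  0.72501868]
```

View pics/b3.png

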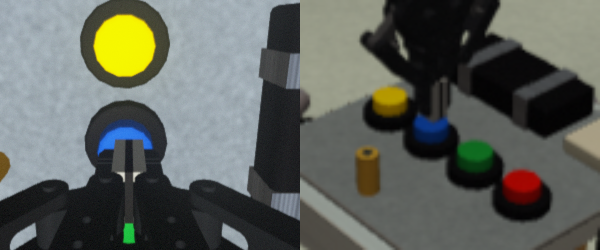

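The fingertips sit just above the middle of the blue cap and clear of yellow. I'll press slowly.

>>> apply_moves:
  steps:
    - {"translation": [0,0,0.003],"turn": [0,0,0]}
    - {"translation": [0,0,0.005],"turn": [0,0,0]}
    - {"translation": [0,0,0.007],"turn": [0,0,0]}
    - {"translation": [0,0,0.009],"turn": [0,0,0]}
    - {"translation": [0,0,0.0105],"turn": [0,0,0]}
    - {"translation": [0,0,0.0105],"turn": [0,0,0]}

```text
time_s: 2.95
tool_pos: [0.5025, -0.0452, 0.133]
tool_rot: [[-0.199, 0.98, 0.001], [0.98, 0.199, -0.0], [-0.0, 0.001, -1.0]]
force: [0.5, -0.3, 5.0]
grip_width: 0.0
gripper_force: 2.2
```

>>> apply_moves:
  steps:
    - {"translation": [0,0,0.0005],"turn": [0,0,0]}
    - {"translation": [0,0,0.001],"turn": [0,0,0]}
    - {"translation": [0,0,0.001],"turn": [0,0,0]}

```text
time_s: 3.32
tool_pos: [0.5025, -0.0452, 0.1321]
tool_rot: [[-0.199, 0.98, 0.001], [0.98, 0.199, -0.0], [-0.0, 0.001, -1.0]]
force: [0.8, 0.0, 4.9]
grip_width: 0.0004
gripper_force: 2.7
```

>>> apply_moves:
  steps:
    - {"translation": [0,0,0.0005],"turn": [0,0,0]}
    - {"translation": [0,0,0.0005],"turn": [0,0,0]}
    - {"translation": [0,0,0.0005],"turn": [0,0,0]}
    - {"translation": [0,0,0.0005],"turn": [0,0,0]}
    - {"translation": [0,0,0.0005],"turn": [0,0,0]}
    - {"translation": [0,0,0.0005],"turn": [0,0,0]}
    - {"translation": [0,0,0.0005],"turn": [0,0,0]}
    - {"translation": [0,0,0.0005],"turn": [0,0,0]}
    - {"translation": [0,0,0.0005],"turn": [0,0,0]}
    - {"translation": [0,0,0.0005],"turn": [0,0,0]}

```text
time_s: 4.58
tool_pos: [0.5025, -0.0452, 0.132]
tool_rot: [[-0.199, 0.98, 0.001], [0.98, 0.199, -0.0], [-0.001, 0.001, -1.0]]
force: [-1.6, 1.1, 8.1]
grip_width: -0.0003
gripper_force: 4.4
```

Run:
```python
from h import *
s=read_state();print(s['time_s'],s['tool_pos'],s['force'])
cv2.imwrite("pics/b4.png",cv2.resize(snapshot("side")[180:280,220:340],(480,400)))
```

```text
4.575 [ 0.50249291 -0.04524064  0.13199741] [-1.57486082  1.09522819  8.10985727]
```

View pics/b4.png

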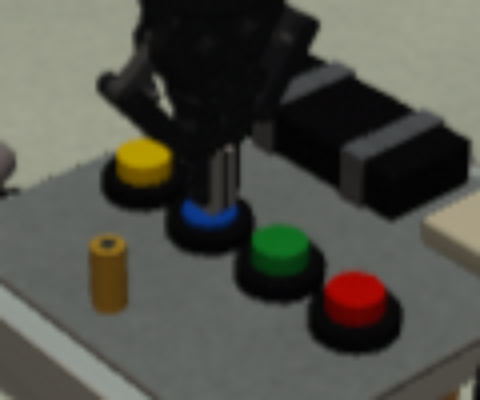

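The blue cap is at the bottom at (210,212) and the other buttons and the spacer are untouched. Next I lift, shift 54 mm along the row and come down above green.

>>> apply_moves:
  steps:
    - {"translation": [0,0,-0.004],"turn": [0,0,0]}
    - {"translation": [0,0,-0.015],"turn": [0,0,0]}
    - {"translation": [0,0,-0.035],"turn": [0,0,0]}
    - {"translation": [0,0,-0.04],"turn": [0,0,0]}
    - {"translation": [-0.02,0,-0.04],"turn": [0,0,0]}
    - {"translation": [-0.04,0,-0.04],"turn": [0,0,0]}
    - {"translation": [-0.054,0,-0.04],"turn": [0,0,0]}
    - {"translation": [-0.054,0,-0.04],"turn": [0,0,0]}
    - {"translation": [-0.054,0,-0.025],"turn": [0,0,0]}
    - {"translation": [-0.054,0,-0.012],"turn": [0,0,0]}
    - {"translation": [-0.054,0,-0.012],"turn": [0,0,0]}
    - {"translation": [-0.054,0,-0.012],"turn": [0,0,0]}

```text
time_s: 6.12
tool_pos: [0.5129, -0.0977, 0.1432]
tool_rot: [[-0.199, 0.98, -0.0], [0.98, 0.199, 0.0], [0.0, -0.0, -1.0]]
force: [-0.4, 0.3, 0.9]
grip_width: 0.0002
gripper_force: 0.0
```

Run:
```python
from h import *
s=read_state();print(s['time_s'],s['tool_pos'],s['force'])
cv2.imwrite("pics/b5.png",np.hstack([snapshot("wrist")[100:350,150:450],cv2.resize(snapshot("side")[180:280,220:340],(300,250))]))
```

```text
6.125 [ 0.51293435 -0.09774839  0.14319511] [-0.36216975  0.27063674  0.90695712]
```

View pics/b5.png

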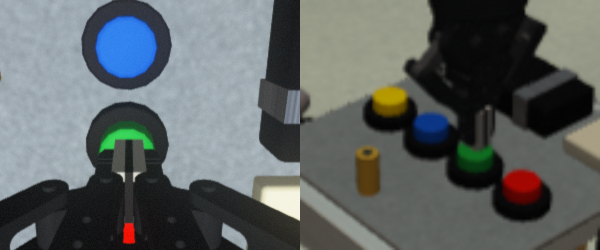

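The fingertips are centred above green and blue is back up. I'll press to z of about 0.132, hold, then lift away.

>>> apply_moves:
  steps:
    - {"translation": [0,0,0.003],"turn": [0,0,0]}
    - {"translation": [0,0,0.005],"turn": [0,0,0]}
    - {"translation": [0,0,0.007],"turn": [0,0,0]}
    - {"translation": [0,0,0.009],"turn": [0,0,0]}
    - {"translation": [0,0,0.0105],"turn": [0,0,0]}
    - {"translation": [0,0,0.0112],"turn": [0,0,0]}
    - {"translation": [0,0,0.0115],"turn": [0,0,0]}
    - {"translation": [0,0,0.0115],"turn": [0,0,0]}
    - {"translation": [0,0,0.0115],"turn": [0,0,0]}
    - {"translation": [0,0,0.0115],"turn": [0,0,0]}

```text
time_s: 7.48
tool_pos: [0.5132, -0.0982, 0.1321]
tool_rot: [[-0.199, 0.98, 0.001], [0.98, 0.199, -0.0], [-0.0, 0.001, -1.0]]
force: [0.9, 0.7, 5.5]
grip_width: -0.0001
gripper_force: 2.6
```

Green is at the bottom (5.5 N, z 0.132). I'll release and rise straight up.

>>> apply_moves:
  steps:
    - {"translation": [0,0,0],"turn": [0,0,0]}
    - {"translation": [0,0,-0.02],"turn": [0,0,0]}
    - {"translation": [0,0,-0.05],"turn": [0,0,0]}
    - {"translation": [0,0,-0.09],"turn": [0,0,0]}
    - {"translation": [0,0,-0.12],"turn": [0,0,0]}
    - {"translation": [0,0,-0.12],"turn": [0,0,0]}
    - {"translation": [0,0,-0.12],"turn": [0,0,0]}
    - {"translation": [0,0,-0.12],"turn": [0,0,0]}

```text
time_s: 8.48
tool_pos: [0.512, -0.0978, 0.2501]
tool_rot: [[-0.199, 0.98, -0.003], [0.98, 0.199, 0.001], [0.002, -0.003, -1.0]]
force: [-0.2, 0.2, 0.0]
grip_width: 0.0
gripper_force: 0.0
```

Run:
```python
from h import *
s=read_state();print(s['time_s'],s['tool_pos'],s['force'])
cv2.imwrite("pics/b6.png",snapshot("side"))
```

```text
8.475 [ 0.51201751 -0.09777736  0.25008122] [-0.17554849  0.19621323  0.02643606]
```

View pics/b6.png

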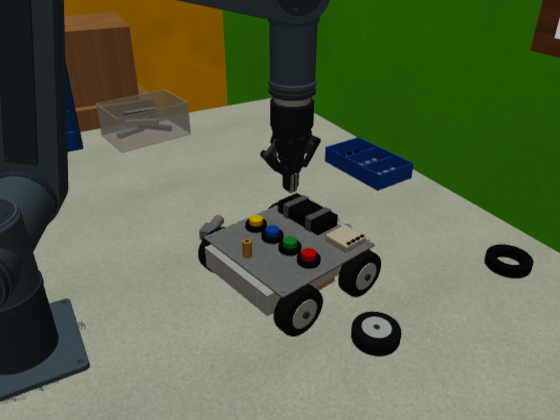

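All four buttons are up, the spacer stands at (247,248), and the gripper is clear.

```bash
python3 -c "
from bench import env
print(env.finish_job())"
```

```text
the job is handed in; nothing more can be done
None
```

I held the blue button fully down for over a second and let it up, then pressed and released green; the last picture shows all four buttons up, the spacer standing and the gripper clear, and the job is handed in (no verdict came back).

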